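Swap the wrong-size wafer box in the lot rack and close the keeper

ROBOT

A 7-joint arm with a two-finger parallel gripper is mounted at the origin on a cart in front of the work surface, level with it; the furniture and walls round the work are solid. World frame = base frame: x ahead of the robot, y to its left, z up, the work surface at z = 0. Lengths are in m, angles in rad, forces in N, time in s.
With the tool pointing down it reaches from about 0.425 to 0.925 m from the base axis. Payload 6.8 kg.
Tool frame: the origin (TCP) lies on the front face of the gripper's body, between the roots of the fingers; the fingertips stand 73 mm ahead of it and the grasp point (between the pads) lies 54 mm ahead of it; z points along the fingers, y is the direction in which the jaws open and shut (so a half turn about z gives the same grasp; the last joint's range is limited). The gripper opens to 85 mm and grips with 20 to 120 N. Pads are 22 mm wide; open, the fingers measure 114 mm over their backs; the gripper's body (76 mm by 85 mm) begins 54 mm behind the grasp point. The pads swing forward as they close: fully open they stand 13 mm farther back than shut.
Start: joints at [-1.451, 0.477, 0.022, 1.555, -0.011, 1.109, -0.083], TCP at [0.152, 0.658, 0.304] pointing down, gripper open.
Joint ranges: [-2.96, 2.96], [-0.34, 2.1], [-1.41, 1.46], [0.24, 2.44], [-1.37, 4.51], [0.17, 1.92], [-2.96, 2.96]. Speed limits (rad/s): [2.39, 2.39, 3.14, 3.14, 3.14, 3.14, 3.14].

INTERFACE

Orientations are given as a rotation vector (axis times angle).
In Python, from bench import * gives the robot as it stands.
- The arm moves only by the tool jog_arm, never from a script. Its argument "plan" is a list of rows, each a list of 2 entries, a list of its own where there are three numbers: the shift along the world's x, y, z in cm, then the turn about the world's z in rad. In form: [[[tx, ty, tz], twist], ...]. A call has 1 to 12 rows; each row shifts and turns the commanded pose from where the row before left it; what a row does not reach is not made up. A row lasts 1/10 s, in which the tool goes at most 50 mm and 8.59 degrees, less where a joint would pass 70% of its speed; a pose out of reach is approached as far as the arm can. A call is refused whole if a number of a shift passes 5 or a number of a turn 0.15, either way. A call with a gripper value outside its range is refused whole. "hand" is the finger opening in cm, from 0 to 8.54, set as the call begins (left out, the last holds). The fingers move at their own pace and stop on an object; "grip_force" is the grip in N (left out, the last holds). Time passes only in rows, so rows that do not move let the fingers close. It gives the time, the measured TCP pose, the force and the opening at its end, in the units of the state.
- get_obs(): the state, without advancing time (a new reading comes with each control period).
- grab_frame(name): name is "scene" or "top" or "wrist"; returns the picture (384x512x3 uint8, red, green, blue); there is no depth.
- get_calibration(name): a dict with "intrinsics" (3x3 intrinsics, pixels), "xyz" and "orientation" of the camera in the world. Camera axes: x right, y down, z forward; pixel columns grow to the right and rows downward; lengths in m; the calibration is good to about 2 mm. A picture is of the moment at which its call begins: read the wrist's pose just before it. get_calibration takes no time and is no camera call; for the wrist camera it gives the pose at the moment of the call.
- hand_in(): hands the job in, once; it reports no verdict.
The state is a dict: "clock": time; "joints": joint angles; "qvel": joint speeds; "tau": joint torques, N m; "tcp_pos": TCP position; "orientation": TCP orientation; "contact_force": force on the tool from outside, world axes, zero at the start; "moment": the same for the moment, N m; "grip_width": finger opening in m.
Only numpy, scipy, OpenCV 4.12 (cv2) and the standard library are available. Lean on these libraries where they do the work, as an engineer would, in place of code of your own. Each camera call takes 0.05 s, during which the arm holds its last target. There are 200 camera calls.

TASK

The keeper bar of the blue lot rack will not close because one of its four wafer boxes is the larger amber size. Move that amber box into a free slot of the grey stock rack, put the white spare box from the stock rack into the slot it leaves, and swing the keeper bar fully closed over the boxes. Set the boxes down in their slots without tipping or dropping them, and leave the other boxes and the things on the bench where they are.

Things in the scene. Friction and masses are not known exactly. Their poses are not given: they have to be found in the camera images.
- lot_rack: Blue rack with the keeper bar: four slots 50 mm apart along its own y, for round boxes standing on edge, 34 mm of air between boxes. Fixed. Origin on the bench under its middle; x from front to back (towards the keeper hinge), y along the row of slots, z up. 116 mm deep, 234 mm in y over the keeper arms; teeth 80 mm high.
- stock_rack: Grey rack without keeper: the same slots, but three, 50 mm apart along its own y; one is empty at the start. Fixed. Origin on the bench under its middle; x from front to back, y along the row, z up. 116 mm deep, 166 mm in y.
- lot_rack_slot1 (a point): Slot 1 of the lot rack (y = -75 mm). Midway between the slot's two seat rods (8 mm thick, along y, at x = -36 and +36 mm), at their axes' height, 22 mm above the bench; axes as the rack's. Seated centre: 50 mm above this point (115 mm box), 59 mm (130 mm box). Comb teeth at x = 40 to 52 and -52 to -40 mm leave an 18 mm gap; tops half-round, 80 mm above the bench.
- lot_rack_slot2 (a point): Slot 2 of the lot rack (y = -25 mm). Midway between the slot's two seat rods (8 mm thick, along y, at x = -36 and +36 mm), at their axes' height, 22 mm above the bench; axes as the rack's. Seated centre: 50 mm above this point (115 mm box), 59 mm (130 mm box). Comb teeth at x = 40 to 52 and -52 to -40 mm leave an 18 mm gap; tops half-round, 80 mm above the bench.
- lot_rack_slot3 (a point): Slot 3 of the lot rack (y = 25 mm). Midway between the slot's two seat rods (8 mm thick, along y, at x = -36 and +36 mm), at their axes' height, 22 mm above the bench; axes as the rack's. Seated centre: 50 mm above this point (115 mm box), 59 mm (130 mm box). Comb teeth at x = 40 to 52 and -52 to -40 mm leave an 18 mm gap; tops half-round, 80 mm above the bench.
- lot_rack_slot4 (a point): Slot 4 of the lot rack (y = 75 mm). Midway between the slot's two seat rods (8 mm thick, along y, at x = -36 and +36 mm), at their axes' height, 22 mm above the bench; axes as the rack's. Seated centre: 50 mm above this point (115 mm box), 59 mm (130 mm box). Comb teeth at x = 40 to 52 and -52 to -40 mm leave an 18 mm gap; tops half-round, 80 mm above the bench.
- stock_rack_slot1 (a point): Slot 1 of the stock rack (y = -50 mm). Midway between the slot's two seat rods (8 mm thick, along y, at x = -36 and +36 mm), at their axes' height, 22 mm above the bench; axes as the rack's. Seated centre: 50 mm above this point (115 mm box), 59 mm (130 mm box). Comb teeth at x = 40 to 52 and -52 to -40 mm leave an 18 mm gap; tops half-round, 80 mm above the bench.
- stock_rack_slot2 (a point): Slot 2 of the stock rack (y = 0 mm). Midway between the slot's two seat rods (8 mm thick, along y, at x = -36 and +36 mm), at their axes' height, 22 mm above the bench; axes as the rack's. Seated centre: 50 mm above this point (115 mm box), 59 mm (130 mm box). Comb teeth at x = 40 to 52 and -52 to -40 mm leave an 18 mm gap; tops half-round, 80 mm above the bench.
- stock_rack_slot3 (a point): Slot 3 of the stock rack (y = 50 mm). Midway between the slot's two seat rods (8 mm thick, along y, at x = -36 and +36 mm), at their axes' height, 22 mm above the bench; axes as the rack's. Seated centre: 50 mm above this point (115 mm box), 59 mm (130 mm box). Comb teeth at x = 40 to 52 and -52 to -40 mm leave an 18 mm gap; tops half-round, 80 mm above the bench.
- box_1_mid (a point): White round wafer box with blue lower half, 115 mm in diameter, 16 mm thick, flat faces, on edge in the lot rack, where it belongs, in any of its slots. Point: centre of the box, mid-thickness; z = the box's round axis, square to the faces, level, along the rack's y. About 55 g.
- box_2_mid (a point): White round wafer box with blue lower half, 115 mm in diameter, 16 mm thick, flat faces, on edge in the lot rack, where it belongs, in any of its slots. Point: centre of the box, mid-thickness; z = the box's round axis, square to the faces, level, along the rack's y. About 55 g.
- box_3_mid (a point): White round wafer box with blue lower half, 115 mm in diameter, 16 mm thick, flat faces, on edge in the lot rack, where it belongs, in any of its slots. Point: centre of the box, mid-thickness; z = the box's round axis, square to the faces, level, along the rack's y. About 55 g.
- big_box_lot_mid (a point): Amber (orange-brown) round wafer box, the larger size: 130 mm in diameter, 16 mm thick, flat faces, on edge; it stands by mistake in the lot rack, in any of its slots, 16 mm taller there than its neighbours, so that the keeper bar cannot close. Point: centre of the box, mid-thickness; z = the box's round axis, square to the faces, level, along the rack's y. 55 to 100 g.
- box_spare_mid (a point): White round wafer box with blue lower half, 115 mm in diameter, 16 mm thick, flat faces, on edge in the stock rack, in slot 1 or 2: the one to put into the lot. Point: centre of the box, mid-thickness; z = the box's round axis, square to the faces, level, along the rack's y. 45 to 80 g.
- big_box_stock_mid (a point): Amber (orange-brown) round wafer box, the larger size: 130 mm in diameter, 16 mm thick, flat faces, on edge, in the stock rack, in slot 1 or 2, where it belongs. Point: centre of the box, mid-thickness; z = the box's round axis, square to the faces, level, along the rack's y.
- box_spare: The same white spare box; origin at the middle of its lower-half face, 8 mm from the box's centre.
- big_box_lot: The same amber box from the lot rack; origin at the middle of its lower-half face, 8 mm from the box's centre.
- keeper (a joint): Keeper, a wire bail hinged at the back of the lot rack, rad: 0 = closed (bar level, 1 to 2 mm above seated 115 mm boxes), growing as it swings up and back away from the robot, stop at 1.2. Starts open, 1.0 to 1.15. Friction hinge: stays where it is left, takes about 1 to 3 N at the bar, no spring or snap.
- keeper_bar (a point): Middle of the keeper's bar, on its axis: a round bar along the rack's y with a black soft sleeve 12 mm in diameter and 230 mm long, 90 mm from the hinge line. Closed: at x = 0, z = 137 mm in the lot rack's frame. The middle of the bar lies over the gap between slots 2 and 3.
- keeper_hinge (a point): Middle of the keeper's hinge line, fixed on the lot rack at x = 55 mm, z = 66 mm; the line runs along the rack's y axis.
- swab_tub: Bystander: white tub of swabs, 64 mm wide, 134 mm high, left of the racks; origin under its middle. Leave it alone.
- wash_bottle: Bystander: white wash bottle with bent spout, 263 mm high, right of the racks; origin under its middle. Leave it alone.
- marker_red: Bystander: red marker pen, 125 mm long, lying behind the racks; origin under its middle. Leave it alone.
There are look-alikes about, which are no part of the job. What is shaped like the part that bears big_box_stock_mid but pink or turquoise is not meant.

How it is judged:
On the way, in this order (a step that is already met when the one before it is completed fails the run):
1. the amber box from the lot rack stands seated in a slot of the stock rack (((horizontal distance between big_box_lot_mid and stock_rack_slot1 below 0.008 m and z of big_box_lot_mid in the frame of stock_rack_slot1 between 0.0539 and 0.0639 m) or (horizontal distance between big_box_lot_mid and stock_rack_slot2 below 0.008 m and z of big_box_lot_mid in the frame of stock_rack_slot2 between 0.0539 and 0.0639 m) or (horizontal distance between big_box_lot_mid and stock_rack_slot3 below 0.008 m and z of big_box_lot_mid in the frame of stock_rack_slot3 between 0.0539 and 0.0639 m))), for 0.2 s.
2. the white spare box stands seated in the free slot of the lot rack (((horizontal distance between box_spare_mid and lot_rack_slot1 below 0.008 m and z of box_spare_mid in the frame of lot_rack_slot1 between 0.0449 and 0.0549 m) or (horizontal distance between box_spare_mid and lot_rack_slot2 below 0.008 m and z of box_spare_mid in the frame of lot_rack_slot2 between 0.0449 and 0.0549 m) or (horizontal distance between box_spare_mid and lot_rack_slot3 below 0.008 m and z of box_spare_mid in the frame of lot_rack_slot3 between 0.0449 and 0.0549 m) or (horizontal distance between box_spare_mid and lot_rack_slot4 below 0.008 m and z of box_spare_mid in the frame of lot_rack_slot4 between 0.0449 and 0.0549 m))), for 0.2 s.
3. the keeper bar is closed (value of joint keeper below 0.06 rad), for 0.2 s.
At the end, for the whole second after the job is handed in: The lot's amber box is seated in a stock-rack slot and the white spare in a lot-rack slot (centre within 8 mm of the slot seen from above, 5 mm in height); keeper within 0.06 rad of closed; the other four boxes within 12 mm of where they stood; all at rest (((horizontal distance between big_box_lot_mid and stock_rack_slot1 below 0.008 m and z of big_box_lot_mid in the frame of stock_rack_slot1 between 0.0539 and 0.0639 m) or (horizontal distance between big_box_lot_mid and stock_rack_slot2 below 0.008 m and z of big_box_lot_mid in the frame of stock_rack_slot2 between 0.0539 and 0.0639 m) or (horizontal distance between big_box_lot_mid and stock_rack_slot3 below 0.008 m and z of big_box_lot_mid in the frame of stock_rack_slot3 between 0.0539 and 0.0639 m)) and ((horizontal distance between box_spare_mid and lot_rack_slot1 below 0.008 m and z of box_spare_mid in the frame of lot_rack_slot1 between 0.0449 and 0.0549 m) or (horizontal distance between box_spare_mid and lot_rack_slot2 below 0.008 m and z of box_spare_mid in the frame of lot_rack_slot2 between 0.0449 and 0.0549 m) or (horizontal distance between box_spare_mid and lot_rack_slot3 below 0.008 m and z of box_spare_mid in the frame of lot_rack_slot3 between 0.0449 and 0.0549 m) or (horizontal distance between box_spare_mid and lot_rack_slot4 below 0.008 m and z of box_spare_mid in the frame of lot_rack_slot4 between 0.0449 and 0.0549 m)) and value of joint keeper below 0.06 rad and distance of each of box_1_mid, box_2_mid, box_3_mid, big_box_stock_mid from where it was at the start of the episode below 0.012 m and linear speed of each of box_spare, big_box_lot below 0.02 m/s); the robot touches nothing.
It fails at once if a wafer box is tipped more than about 35 degrees from standing on edge (angle between any of box_1_mid, box_2_mid, box_3_mid, box_spare_mid, big_box_lot_mid, big_box_stock_mid's own z axis and vertical below 0.95 rad or angle between any of box_1_mid, box_2_mid, box_3_mid, box_spare_mid, big_box_lot_mid, big_box_stock_mid's own z axis and vertical above 2.19 rad).
It fails at once if a wafer box is dropped: it moves faster than 0.6 m/s while no finger touches it ((linear speed of box_spare above 0.6 m/s and contact force between box_spare and the fingers below 0.05 N) or (linear speed of big_box_lot above 0.6 m/s and contact force between big_box_lot and the fingers below 0.05 N)).
It fails at once if the swab tub, the wash bottle or the red marker is moved by more than 30 mm (distance of any of swab_tub, wash_bottle, marker_red from where it was at the start of the episode above 0.03 m).
It also fails if it takes over 64 s, if anything falls off the work surface, if the arm or the gripper's body presses on something with over 40 N, if the wrist force passes 120 N, or if a joint passes its speed limit or range.

## Working session

There is one attempt and no reset: what is moved stays moved. The work goes in short steps, Python scripts to look and compute and a tool call to move; the robot and the scene stay as the last step left them, time stands still between calls to the robot, and variables do not carry over. Pictures are saved under pics/ and viewed, about 8 in all and at most 12, crops included, and the job is handed in when it is done.

Besides the shell and the picture viewer there is one more tool, called after "Call:" as name([rows], argument=value, ...), one row to a line, values as JSON. jog_arm: Moves the arm, as the interface text tells. Its arguments: {"type":"object","properties":{"plan":{"type":"array","items":{"type":"array"}},"hand":{"type":"number"},"grip_force":{"type":"number"}},"required":["plan"]}

```bash
mkdir -p pics
python3 - <<'E'
from bench import *
import cv2,numpy as np
np.set_printoptions(precision=4,suppress=True)
o=get_obs(); print(o)
for n in ("scene","top"):
    im=grab_frame(n); cv2.imwrite(f"pics/{n}0.png",im[:,:,::-1]); c=get_calibration(n); print(n,c)
print(get_calibration("wrist"))
E
```

```text
{'clock': 0.0, 'joints': array([-1.4511,  0.4778,  0.0224,  1.5565, -0.0115,  1.1093, -0.0831]), 'qvel': array([ 0.0007, -0.0004,  0.0003, -0.0003, -0.0006, -0.001 ,  0.0003]), 'tau': array([ -0.0005, -59.6447,   1.6079, -28.1203,   0.0125,   0.0092,
        -0.    ]), 'tcp_pos': array([0.1523, 0.6571, 0.3029]), 'orientation': array([-0.357 , -3.1212,  0.003 ]), 'contact_force': array([ 0.4143, -0.3495, -0.4352]), 'moment': array([ 0.0181,  0.015 , -0.0079]), 'grip_width': 0.08572186837392698}
scene {'intrinsics': array([[429.2475,   0.    , 256.7718],
       [  0.    , 429.2475, 194.902 ],
       [  0.    ,   0.    ,   1.    ]]), 'xyz': array([-0.0379, -0.8791,  1.1602]), 'orientation': array([-2.2601,  0.7059, -0.2903])}
top {'intrinsics': array([[372.0671,   0.    , 256.5421],
       [  0.    , 372.0671, 191.4956],
       [  0.    ,   0.    ,   1.    ]]), 'xyz': array([0.4399, 0.0029, 1.4409]), 'orientation': array([-2.1821,  2.1409, -0.1149])}
{'intrinsics': array([[290.0657,   0.    , 251.0064],
       [  0.    , 290.0657, 187.3977],
       [  0.    ,   0.    ,   1.    ]]), 'xyz': array([0.0734, 0.6764, 0.372 ]), 'orientation': array([2.2511, 1.7883, 0.29  ])}
```

View pics/scene0.png

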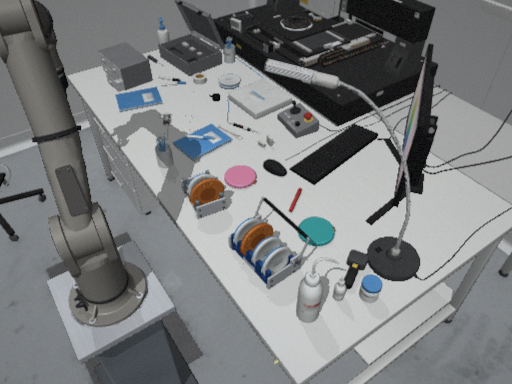

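View pics/top0.png

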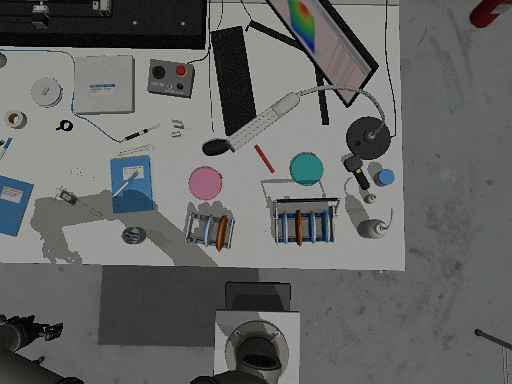

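Run:
```python
import cv2,numpy as np
t=cv2.imread("pics/top0.png")[170:270,172:352]; s=cv2.imread("pics/scene0.png")[160:300,170:330]
t=cv2.resize(t,None,fx=4.4,fy=4.4,interpolation=cv2.INTER_CUBIC)
cv2.imwrite("pics/topc.png",t)
s=cv2.resize(s,None,fx=4.2,fy=4.2,interpolation=cv2.INTER_CUBIC); cv2.imwrite("pics/scenec.png",s); print(t.shape,s.shape)
```

```text
(440, 792, 3) (588, 672, 3)
```

View pics/topc.png

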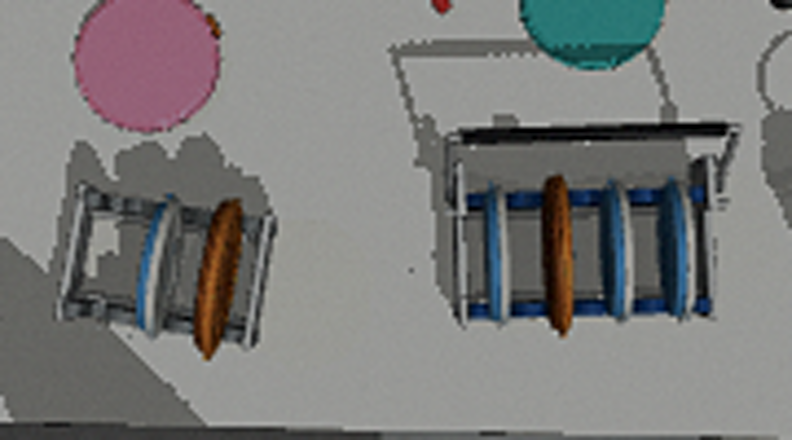

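View pics/scenec.png

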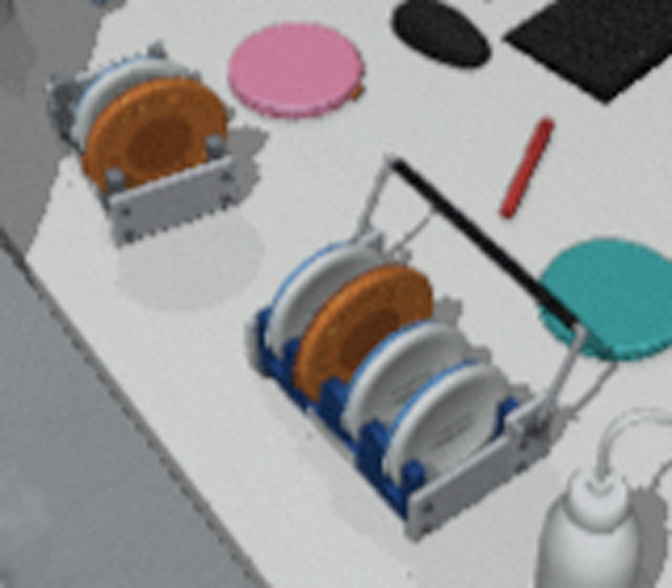

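Top crop: the lot amber box sits second from left (crop 556,176 to 563,336) and is therefore in lot slot 3. The stock rack, left to right, has an empty slot (slot 3), the white spare (≈161,265, slot 2) and the stock amber (≈222,278, slot 1). The pink and turquoise discs lying flat are look-alikes. The amber box with white neighbours in the blue rack, standing taller in the scene crop at (370,330), is the one to move.

```bash
cat > h.py <<'E'
import numpy as np, cv2
from scipy.spatial.transform import Rotation as R
from bench import *
np.set_printoptions(precision=4,suppress=True)
def onz(c,u,v,z):
    d=R.from_rotvec(c["orientation"]).as_matrix()@np.linalg.solve(c["intrinsics"],[u,v,1.])
    return c["xyz"]+d*(z-c["xyz"][2])/d[2]
def px(c,p):
    q=c["intrinsics"]@(R.from_rotvec(c["orientation"]).as_matrix().T@(np.array(p)-c["xyz"])); return q[:2]/q[2]
def tri(obs):  # [(calib,u,v),...]
    A=np.zeros((3,3));b=np.zeros(3)
    for c,u,v in obs:
        d=R.from_rotvec(c["orientation"]).as_matrix()@np.linalg.solve(c["intrinsics"],[u,v,1.]);d/=np.linalg.norm(d)
        P=np.eye(3)-np.outer(d,d);A+=P;b+=P@c["xyz"]
    return np.linalg.solve(A,b)
E
python3 - <<'E'
from h import *
c=get_calibration("top"); s=get_calibration("scene")
T=lambda a:((a[0]+.5)/4.4+171.5,(a[1]+.5)/4.4+169.5)
S=lambda a:((a[0]+.5)/4.2+169.5,(a[1]+.5)/4.2+159.5)
for n,a,b,z in [("l4",(493,180),(502,322),.072),("amb",(556,176),(563,336),.081),("l2",(617,180),(624,320),.072),("l1",(676,180),(684,320),.072),("sp",(172,196),(150,335),.072),("sa",(238,198),(206,358),.081)]:
    p=onz(c,*T(a),z);q=onz(c,*T(b),z);d=p-q;print(n,(p+q)/2,np.hypot(*d[:2]),"yaw",np.arctan2(d[1],d[0]))
# bar ends, two views
for a,b in [((462,136),(396,162)),((735,128),(578,330))]:
    print("bar",tri([(c,*T(a)),(s,*S(b))]))
print(R.from_rotvec(get_obs()["orientation"]).as_matrix())
w=get_calibration("wrist");print(R.from_rotvec(w["orientation"]).as_matrix())
E
```

```text
l4 [ 0.4656 -0.094   0.072 ] 0.11786452392546935 yaw 0.07444057623982217
amb [ 0.4624 -0.1446  0.081 ] 0.13168662508396445 yaw 0.050575399707167505
l2 [ 0.4684 -0.1963  0.072 ] 0.11607192633679587 yaw 0.052680106789711474
l1 [ 0.4694 -0.2458  0.072 ] 0.1160672121317105 yaw 0.05579834907980329
sp [0.4482 0.1857 0.072 ] 0.11626854831650116 yaw -0.12446317746228203
sa [0.439  0.1337 0.081 ] 0.13371656720117708 yaw -0.16944656453518206
bar [ 0.5532 -0.059   0.1487]
bar [ 0.5631 -0.2747  0.1481]
[[-0.9742  0.2258 -0.0003]
 [ 0.2258  0.9742 -0.0016]
 [-0.0001 -0.0016 -1.    ]]
[[ 0.2262  0.924   0.3083]
 [ 0.9741 -0.2145 -0.072 ]
 [-0.0004  0.3166 -0.9486]]
```

Call:
jog_arm([
  [[2.5,-3.7,0],0.005],
  [[2.5,-3.7,0],0.005],
  [[2.5,-3.7,0],0.005],
  [[2.5,-3.7,0],0.005],
  [[2.5,-3.7,0],0.005],
  [[2.5,-3.7,0],0.005],
  [[2.5,-3.7,0],0.005],
  [[2.5,-3.7,0],0.005],
  [[2.5,-3.7,0],0.005],
  [[2.5,-3.7,0],0.005],
  [[2.5,-3.7,0],0.005],
  [[2.5,-3.7,0],0.005],
], hand=3.8)

```text
clock: 1.3
tcp_pos: [0.453, 0.2118, 0.3038]
orientation: [-0.263, -3.13, -0.0]
contact_force: [-0.1, 0.4, -0.5]
grip_width: 0.0381
```

Call:
jog_arm([
  [[0,0,0],0],
  [[0,0,0],0],
  [[0,0,0],0],
])

```text
clock: 1.6
tcp_pos: [0.4518, 0.2145, 0.3037]
orientation: [-0.261, -3.13, -0.0]
contact_force: [-0.0, 0.1, -0.3]
grip_width: 0.0379
```

Run:
```python
from h import *
o=get_obs();print(o["tcp_pos"],R.from_rotvec(o["orientation"]).as_matrix()[:,1],o["grip_width"],o["clock"])
w=get_calibration("wrist");np.savez("w1.npz",**w)
cv2.imwrite("pics/w1.png",cv2.resize(grab_frame("wrist")[:,:,::-1],None,fx=1.5,fy=1.5,interpolation=cv2.INTER_CUBIC))
for p in [(.4482,.1857,.1295),(.439,.1337,.146),(.4565,.235,.022)]: print(px(w,p)*1.5)
```

```text
[0.4518 0.2145 0.3037] [0.1656 0.9862 0.    ] 0.03787127557665945 1.6
[325.5094 283.5537]
[226.8175 292.4115]
[400.4721 241.6636]
```

View pics/w1.png

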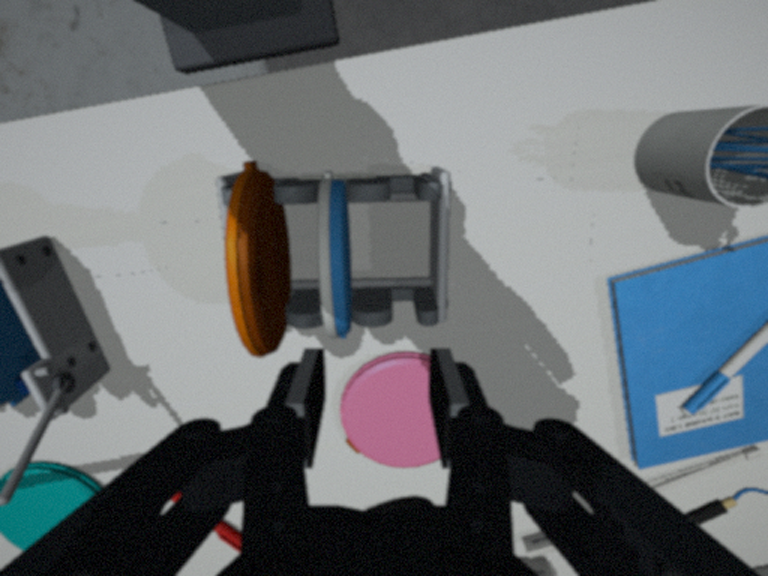

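The wrist picture shows the stock rack with the stock amber at (258,260), the spare at (335,255) and the free slot 3 at (402,245). The racks line up with the tool.

Run:
```python
import cv2
a=cv2.imread("pics/w1.png")[140:360,205:465]; cv2.imwrite("pics/w1c.png",cv2.resize(a,None,fx=2.7,fy=2.7,interpolation=cv2.INTER_CUBIC))
```

```text
(no output)
```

View pics/w1c.png

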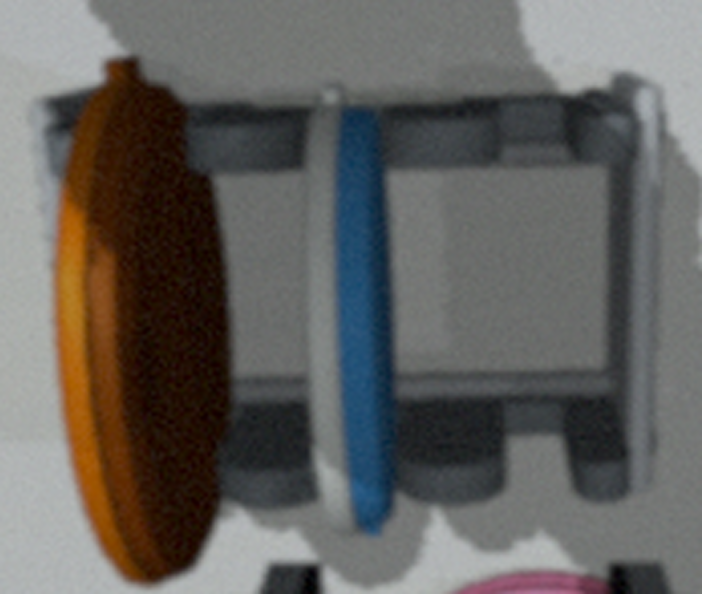

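Run:
```python
from h import *
w=dict(np.load("w1.npz")); t=get_calibration("top")
C=lambda x,y:((x/2.7+205)/1.5,(y/2.7+140)/1.5)
f=onz(w,*C(533,130),.07);b=onz(w,*C(535,450),.07);print("slot3 gap front/back",f,b,(f+b)/2)
a=onz(w,*C(341,387),.1295);print("spare apex",a)
p=onz(w,*C(335,100),.072);q=onz(w,*C(360,530),.09);print("spare ends",p,q)
# two-view height of spare: back silhouette end
T=lambda a:((a[0]+.5)/4.4+171.5,(a[1]+.5)/4.4+169.5)
print("tri back,front",tri([(w,*C(362,520)),(t,*T((172,200)))]),tri([(w,*C(335,105)),(t,*T((150,333)))]))
print("amber s1 front",tri([(w,*C(122,80)),(t,*T((206,358)))]))
```

```text
slot3 gap front/back [0.4081 0.241  0.07  ] [0.4944 0.2287 0.07  ] [0.4512 0.2349 0.07  ]
spare apex [0.4486 0.1891 0.1295]
spare ends [0.3923 0.1933 0.072 ] [0.5011 0.1797 0.09  ]
tri back,front [0.5028 0.1782 0.0789] [0.3928 0.193  0.0737]
amber s1 front [0.3759 0.1451 0.0844]
```

Call:
jog_arm([
  [[0.1,-4,0],0.024],
  [[0.1,-4,0],0.024],
  [[0.1,-4,0],0.024],
  [[0.1,-4,0],0.024],
  [[0.1,-4,0],0.024],
  [[0.1,-4,0],0.024],
  [[0.2,-4,0],0.024],
  [[0.2,-4,0],0.024],
  [[0.2,-4,0],0.024],
  [[0,0,0],0],
  [[0,0,0],0],
  [[0,0,0],0],
], hand=3.6)

```text
clock: 2.85
tcp_pos: [0.4647, -0.1445, 0.3037]
orientation: [0.08, -3.14, -0.001]
contact_force: [0.6, 0.0, 0.5]
grip_width: 0.0359
```

Run:
```python
from h import *
o=get_obs();m=R.from_rotvec(o["orientation"]).as_matrix();print(o["tcp_pos"],"yaw",np.arctan2(-m[0,1],m[1,1]),m[:,2],o["grip_width"],o["clock"])
w=get_calibration("wrist");np.savez("w2.npz",**w)
cv2.imwrite("pics/w2.png",cv2.resize(grab_frame("wrist")[60:330,120:420,::-1],None,fx=2.6,fy=2.2,interpolation=cv2.INTER_CUBIC))
```

```text
[ 0.4647 -0.1445  0.3037] yaw 0.05100587056055674 [-0.0005  0.0007 -1.    ] 0.03591956708693016 2.85
```

View pics/w2.png

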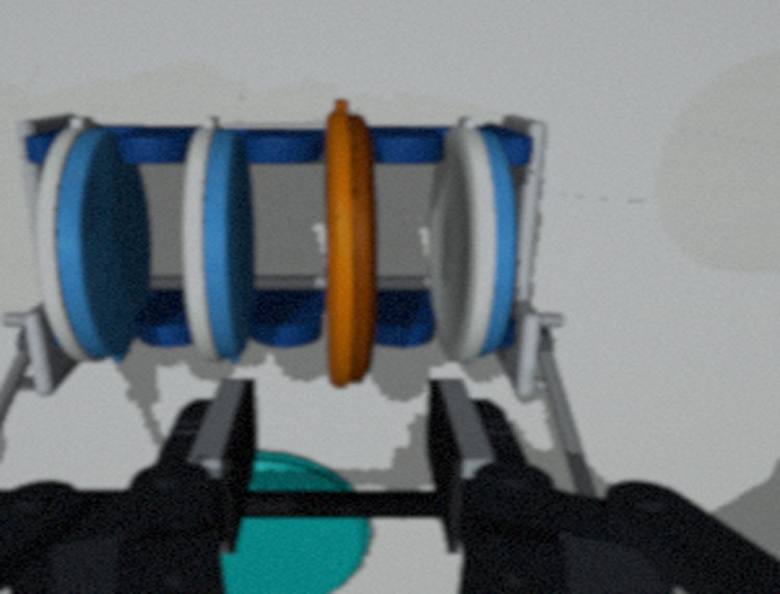

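Run:
```python
from h import *
w=dict(np.load("w2.npz")); t=get_calibration("top")
C=lambda x,y:(120+x/2.6,60+y/2.2)
T=lambda a:((a[0]+.5)/4.4+171.5,(a[1]+.5)/4.4+169.5)
q=px(w,(.464,-.145,.146));print("apex pred",(q-[120,60])*[2.6,2.2])
y=(q[1]-60)*2.2
for x in (328,344,360): print(onz(w,*C(x,y),.146))
f=onz(w,*C(341,112),.081);b=onz(w,*C(342,380),.1);print("ends",f,b)
print("tri",tri([(w,*C(341,112)),(t,*T((563,334)))]),tri([(w,*C(342,380)),(t,*T((556,178)))]))
```

```text
apex pred [335.7093 292.0999]
[ 0.4641 -0.1475  0.146 ]
[ 0.4639 -0.1424  0.146 ]
[ 0.4636 -0.1373  0.146 ]
ends [ 0.4024 -0.1463  0.081 ] [ 0.5244 -0.1397  0.1   ]
tri [ 0.3999 -0.1458  0.107 ] [ 0.5254 -0.1396  0.0979]
```

Call:
jog_arm([
  [[0,0.2,-3],0],
  [[0,0,-4],0],
  [[0,0,-3],0],
  [[0,0,-2],0],
  [[0,0,-0.9],0],
  [[0,0,0],0],
  [[0,0,0],0],
  [[0,0,0],0],
], hand=3.6)

```text
clock: 3.7
tcp_pos: [0.4653, -0.1443, 0.1761]
orientation: [-0.076, 3.138, -0.0]
contact_force: [0.4, -0.1, 0.3]
grip_width: 0.0357
```

Call:
jog_arm([
  [[0,0,0],0],
  [[0,0,0],0],
  [[0,0,0],0],
  [[0,0,0],0],
  [[0,0,0],0],
  [[0,0,0],0],
], hand=1.0, grip_force=25)

```text
clock: 4.3
tcp_pos: [0.465, -0.1447, 0.1756]
orientation: [-0.075, 3.139, -0.0]
contact_force: [-0.5, 0.4, 5.9]
grip_width: 0.0157
```

Call:
jog_arm([
  [[0,0,0.5],0],
  [[0,0,1],0],
  [[0,0,1.5],0],
  [[0,0,2],0],
  [[0,0,2],0],
  [[0,0,2],0],
  [[0,0,2],0],
  [[0,0,2],0],
  [[0,0,2],0],
  [[0,0,1],0],
  [[0,0,0],0],
])

```text
clock: 5.4
tcp_pos: [0.4649, -0.1446, 0.3363]
orientation: [-0.076, 3.138, 0.0]
contact_force: [0.8, 0.9, -0.6]
grip_width: 0.0153
```

Run:
```python
from h import *
o=get_obs();m=R.from_rotvec(o["orientation"]).as_matrix();print(o["tcp_pos"],"yaw",np.arctan2(-m[0,1],m[1,1]),o["contact_force"],o["grip_width"],o["clock"])
```

```text
[ 0.4649 -0.1446  0.3363] yaw 0.04820733373675566 [ 0.7766  0.8505 -0.5994] 0.015280908497491065 5.4
```

Call:
jog_arm([
  [[0,1.5,0],-0.016],
  [[-0.1,3,0],-0.016],
  [[-0.1,4,0],-0.016],
  [[-0.1,4,0],-0.016],
  [[-0.1,4,0],-0.016],
  [[-0.1,4,0],-0.016],
  [[-0.1,4,0],-0.016],
  [[-0.1,4,0],-0.016],
  [[-0.1,4,0],-0.016],
  [[-0.1,3,0],-0.016],
  [[-0.1,1.7,0],-0.016],
  [[0,0.8,0],-0.016],
])

```text
clock: 6.6
tcp_pos: [0.4535, 0.2374, 0.3336]
orientation: [-0.222, -3.132, 0.002]
contact_force: [-0.7, -0.8, -0.7]
grip_width: 0.0158
```

Call:
jog_arm([
  [[0,0,-1],0],
  [[0,0,-1],0],
  [[0,0,-1],0],
  [[0,0,-1],0],
  [[0,0,0],0],
  [[0,0,0],0],
])

```text
clock: 7.2
tcp_pos: [0.4545, 0.2352, 0.2947]
orientation: [-0.227, -3.133, 0.001]
contact_force: [-0.2, 0.7, -0.9]
grip_width: 0.0154
```

Run:
```python
from h import *
o=get_obs();m=R.from_rotvec(o["orientation"]).as_matrix();print(o["tcp_pos"],"yaw",np.arctan2(-m[0,1],m[1,1]),o["contact_force"],o["grip_width"],o["clock"])
w=get_calibration("wrist");np.savez("w3.npz",**w)
cv2.imwrite("pics/w3.png",cv2.resize(grab_frame("wrist")[:330,100:400,::-1],None,fx=2.6,fy=1.8,interpolation=cv2.INTER_CUBIC))
```

```text
[0.4545 0.2352 0.2947] yaw -0.1444056726770083 [-0.1705  0.6514 -0.8727] 0.015444126292603551 7.2
```

View pics/w3.png

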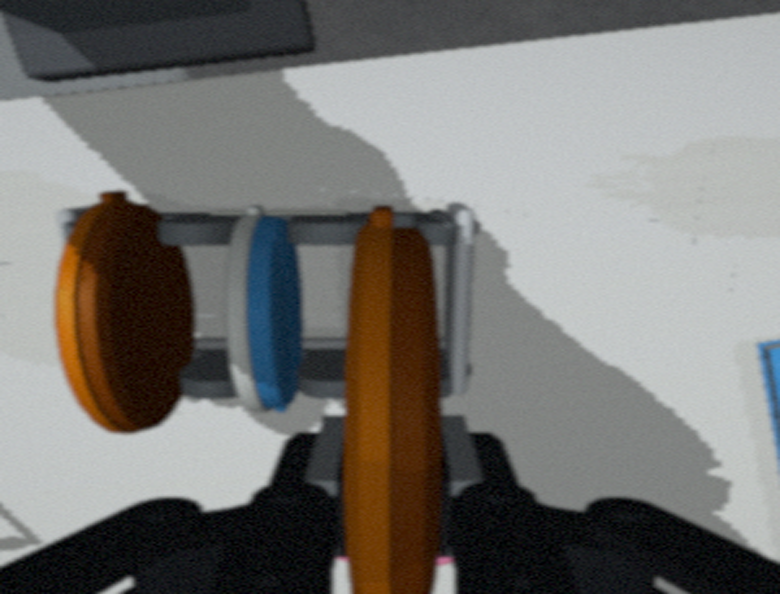

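The picture shows the held amber hanging straight over slot 3 (front end at 385,215). The spare (265,310) and the stock amber (125,310) are undisturbed.

Run:
```python
from h import *
w=dict(np.load("w3.npz"));s=np.array([2.6,1.8]);o=np.array([100,0])
P=lambda p:(px(w,p)-o)*s
C=lambda x,y:(100+x/2.6,y/1.8)
c=np.array([.4545,.2352,.2007]);u=np.array([np.cos(.144),-np.sin(.144),0])
print("held front pred",P(c-u*.065),"top rim",P(c-u*.045+[0,0,.0469]))
print("spare apex row",P((.448,.1875,.1295)))
y=P((.448,.1875,.1295))[1]
for x in (240,247,252): print(onz(w,*C(x,y),.1295))
for x,yy in ((252,208),(268,410)): print("spare ends",onz(w,*C(x,yy),.075))
v=np.array([np.sin(.144),np.cos(.144),0]);s3=np.array([.455,.2357,0])
for dx in (-.046,.046):
  for dy in (-.009,.009,.025,.033): print(dx,dy,P(s3+u*dx+v*dy+[0,0,.07]))
```

```text
held front pred [388.2176 219.1623] top rim [387.1685 327.2481]
spare apex row [243.3536 344.5761]
[0.4478 0.1864 0.1295]
[0.4482 0.1887 0.1295]
[0.4484 0.1903 0.1295]
spare ends [0.3893 0.1927 0.075 ]
spare ends [0.5082 0.1751 0.075 ]
-0.046 -0.009 [368.0269 230.9762]
-0.046 0.009 [414.8587 230.9454]
-0.046 0.025 [456.4846 230.918 ]
-0.046 0.033 [477.2967 230.9044]
0.046 -0.009 [370.4527 383.5497]
0.046 0.009 [413.0134 383.5176]
0.046 0.025 [450.8432 383.4891]
0.046 0.033 [469.7574 383.4748]
```

Call:
jog_arm([
  [[0,0.1,-2],0],
  [[0,0,-3],0],
  [[0,0,-2],0],
  [[0,0,-1],0],
  [[0,0,-0.7],0],
  [[0,0,-0.7],0],
  [[0,0,-0.7],0],
  [[0,0,-0.5],0],
  [[0,0,0],0],
])

```text
clock: 8.15
tcp_pos: [0.4545, 0.2357, 0.1886]
orientation: [-0.227, -3.133, 0.002]
contact_force: [0.7, -5.0, -3.0]
grip_width: 0.0159
```

Call:
jog_arm([
  [[0,0,-0.4],0],
  [[0,0,-0.4],0],
  [[0,0,-0.3],0],
  [[0,0,0],0],
  [[0,0,0],0],
])

```text
clock: 8.65
tcp_pos: [0.4546, 0.2356, 0.178]
orientation: [0.227, 3.133, -0.002]
contact_force: [1.3, -5.5, -3.6]
grip_width: 0.0156
```

Call:
jog_arm([
  [[0,-0.1,0],0],
  [[0,-0.05,0],0],
  [[0,0,-0.1],0],
  [[0,0,-0.1],0],
  [[0,0,-0.1],0],
  [[0,0,0],0],
  [[0,0,0],0],
])

```text
clock: 9.35
tcp_pos: [0.4549, 0.2354, 0.1756]
orientation: [0.226, 3.133, 0.001]
contact_force: [-0.9, -3.9, 6.0]
grip_width: 0.0161
```

Call:
jog_arm([
  [[0,0,0],0],
  [[0,0,0],0],
  [[0,0,0],0],
  [[0,0,0],0],
  [[0,0,0],0],
], hand=3.4)

```text
clock: 9.85
tcp_pos: [0.4545, 0.2353, 0.1749]
orientation: [0.226, 3.133, 0.0]
contact_force: [0.2, 0.9, 0.7]
grip_width: 0.0338
```

Call:
jog_arm([
  [[0,0,1],0],
  [[0,0,2],0],
  [[0,0,4],0],
  [[0,0,4],0],
  [[0,0,0],0],
  [[0,0,0],0],
])

```text
clock: 10.45
tcp_pos: [0.4548, 0.2353, 0.2864]
orientation: [0.226, 3.131, 0.003]
contact_force: [-1.1, -0.3, 0.5]
grip_width: 0.0338
```

Run:
```python
from h import *
o=get_obs();m=R.from_rotvec(o["orientation"]).as_matrix();print(o["tcp_pos"],"yaw",np.arctan2(-m[0,1],m[1,1]),o["contact_force"],o["grip_width"],o["clock"])
w=get_calibration("wrist");np.savez("w4.npz",**w)
cv2.imwrite("pics/w4.png",cv2.resize(grab_frame("wrist")[60:330,100:400,::-1],None,fx=2.6,fy=2.2,interpolation=cv2.INTER_CUBIC))
```

```text
[0.4548 0.2353 0.2864] yaw -0.14388823531129588 [-1.1335 -0.2828  0.5171] 0.03379735773920245 10.45
```

View pics/w4.png

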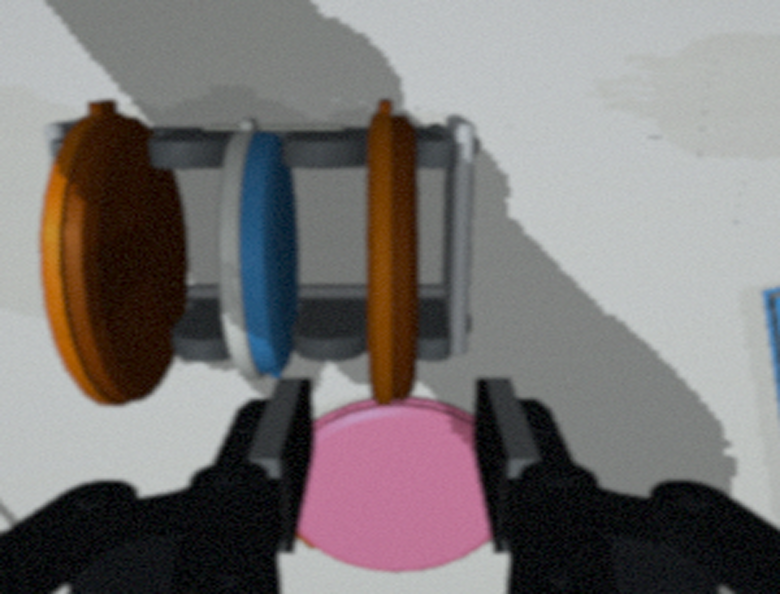

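Amber is seated upright in slot 3 (386,250) between its teeth. Next is the spare at (258,250).

Call:
jog_arm([
  [[-0.4,-2.5,0],0],
  [[-0.3,-2.5,0],0],
  [[0,0,0],0],
  [[0,0,-3],0],
  [[0,0,-3],0],
  [[0,0,-2],0],
  [[0,0,-1.5],0],
  [[0,0,-1],0],
  [[0,0,-0.8],0],
  [[0,0,0],0],
  [[0,0,0],0],
], hand=3.5)

```text
clock: 11.6
tcp_pos: [0.4474, 0.1855, 0.1727]
orientation: [-0.225, -3.133, -0.001]
contact_force: [-5.1, -1.1, 12.1]
grip_width: 0.035
```

Call:
jog_arm([
  [[0,0,-0.4],0],
  [[0,0,-0.3],0],
  [[0,0,0],0],
])

```text
clock: 11.9
tcp_pos: [0.4482, 0.1862, 0.1713]
orientation: [0.226, 3.133, 0.007]
contact_force: [-27.2, -9.6, 81.0]
grip_width: 0.035
```

Call:
jog_arm([
  [[0,0,0.9],0],
  [[0,0,0],0],
  [[0,0,0],0],
])

```text
clock: 12.2
tcp_pos: [0.4475, 0.1853, 0.174]
orientation: [0.225, 3.133, 0.001]
contact_force: [-0.3, 0.3, 0.4]
grip_width: 0.0349
```

Run:
```python
from h import *
o=get_obs();m=R.from_rotvec(o["orientation"]).as_matrix();print(o["tcp_pos"],"yaw",np.arctan2(-m[0,1],m[1,1]),o["contact_force"],o["moment"],o["grip_width"],o["clock"])
w=get_calibration("wrist");np.savez("w5.npz",**w)
cv2.imwrite("pics/w5.png",cv2.resize(grab_frame("wrist")[:,60:440,::-1],None,fx=2,fy=1.5,interpolation=cv2.INTER_CUBIC))
```

```text
[0.4475 0.1853 0.174 ] yaw -0.14361776372663496 [-0.2838  0.3411  0.4432] [0.0521 0.0478 0.0142] 0.034887469311352205 12.2
```

View pics/w5.png

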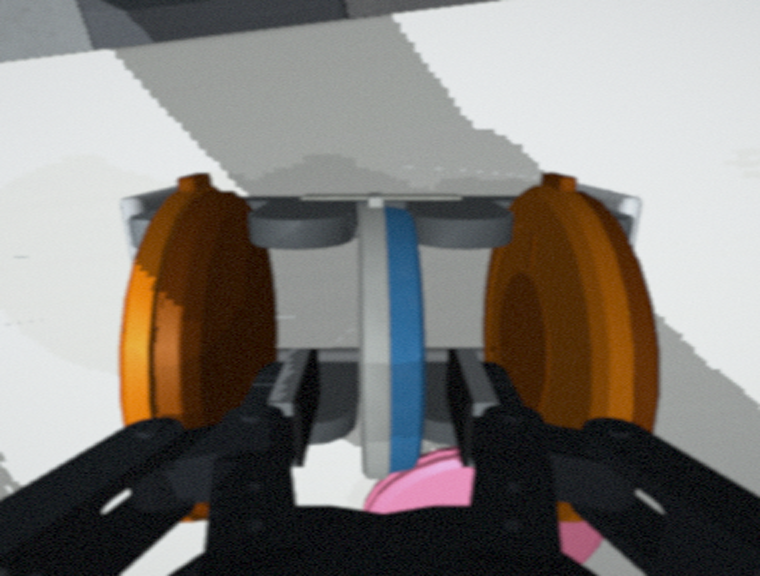

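Call:
jog_arm([
  [[0,0,0.2],0],
  [[0,0,0],0],
  [[0,0,0],0],
], hand=2.2)

```text
clock: 12.55
tcp_pos: [0.4473, 0.185, 0.1756]
orientation: [-0.226, -3.133, 0.001]
contact_force: [-0.8, -0.1, -0.4]
grip_width: 0.022
```

Call:
jog_arm([
  [[0,0,0],0],
  [[0,0,0],0],
  [[0,0,0],0],
  [[0,0,0],0],
  [[0,0,0],0],
], hand=1.0, grip_force=25)

```text
clock: 13.05
tcp_pos: [0.4474, 0.1851, 0.1759]
orientation: [-0.226, -3.133, 0.0]
contact_force: [-0.7, 0.2, -0.1]
grip_width: 0.015
```

Call:
jog_arm([
  [[0,0,0.5],0],
  [[0,0,1],0],
  [[0,0,1.5],0],
  [[0,0,2],0],
  [[0,0,2],0],
  [[0,0,2],0],
  [[0,0,2],0],
  [[0,0,2],0],
  [[0,0,2],0],
  [[0,0,1],0],
  [[0,0,0],0],
])

```text
clock: 14.15
tcp_pos: [0.448, 0.1853, 0.3376]
orientation: [0.226, 3.131, 0.003]
contact_force: [0.8, 0.8, -0.7]
grip_width: 0.0154
```

Call:
jog_arm([
  [[0,-1.5,0],0.016],
  [[0.1,-3,0],0.016],
  [[0.2,-3.5,0],0.016],
  [[0.2,-3.5,0],0.016],
  [[0.2,-3.5,0],0.016],
  [[0.2,-3.5,0],0.016],
  [[0.2,-3.5,0],0.016],
  [[0.2,-3.5,0],0.016],
  [[0.2,-3.5,0],0.016],
  [[0.1,-2.5,0],0.016],
  [[0.2,-1.5,0],0.016],
  [[0,0,0],0.016],
])

```text
clock: 15.35
tcp_pos: [0.4647, -0.147, 0.3351]
orientation: [0.07, -3.139, 0.001]
contact_force: [0.7, 1.2, -0.9]
grip_width: 0.0149
```

Call:
jog_arm([
  [[0,0,0],0],
  [[0,0,-1],0],
  [[0,0,-2],0],
  [[0,0,-2],0],
  [[0,0,-1],0],
  [[0,0,0],0],
  [[0,0,0],0],
])

```text
clock: 16.05
tcp_pos: [0.4657, -0.1446, 0.2761]
orientation: [-0.077, 3.141, -0.0]
contact_force: [0.1, -0.3, -0.5]
grip_width: 0.0152
```

Run:
```python
from h import *
o=get_obs();m=R.from_rotvec(o["orientation"]).as_matrix();print(o["tcp_pos"],"yaw",np.arctan2(-m[0,1],m[1,1]),o["contact_force"],o["grip_width"],o["clock"])
w=get_calibration("wrist");np.savez("w6.npz",**w)
cv2.imwrite("pics/w6.png",cv2.resize(grab_frame("wrist")[:,60:440,::-1],None,fx=2,fy=1.5,interpolation=cv2.INTER_CUBIC))
```

```text
[ 0.4657 -0.1446  0.2761] yaw 0.04878316559595552 [ 0.0741 -0.3198 -0.4549] 0.015237083513009082 16.05
```

View pics/w6.png

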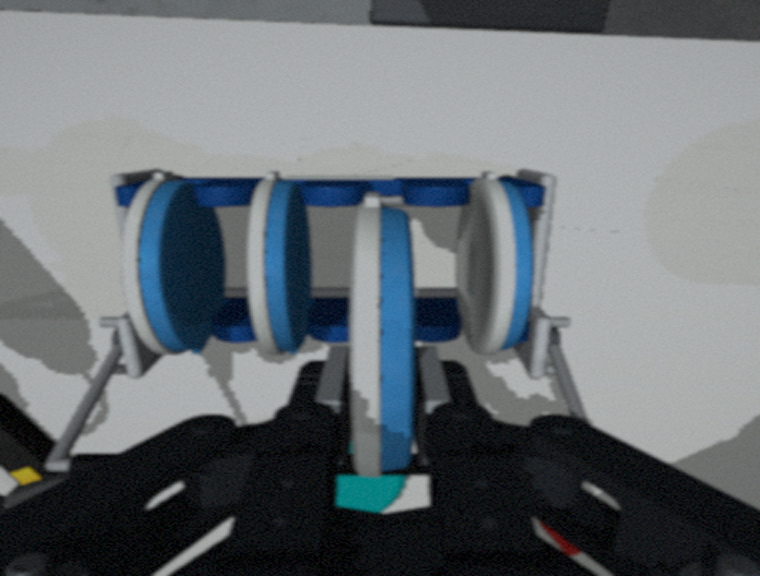

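Spare hangs over the free slot 3 (gap near 383,187) and the neighbours are untouched; lowering now.

Call:
jog_arm([
  [[0,0,-1.5],0],
  [[0,0,-2],0],
  [[0,0,-1.5],0],
  [[0,0,-1],0],
  [[0,0,-0.8],0],
  [[0,0,-0.8],0],
  [[0,0,-0.7],0],
  [[0,0,-0.6],0],
  [[0,0,-0.4],0],
  [[0,0,0],0],
  [[0,0,0],0],
])

```text
clock: 17.2
tcp_pos: [0.4654, -0.1449, 0.1829]
orientation: [0.076, -3.14, -0.0]
contact_force: [-0.8, 0.7, -0.5]
grip_width: 0.0154
```

Call:
jog_arm([
  [[0,0,-0.3],0],
  [[0,0,-0.2],0],
  [[0,0,-0.1],0],
  [[0,0,0],0],
  [[0,0,0],0],
])

```text
clock: 17.7
tcp_pos: [0.4654, -0.1449, 0.1769]
orientation: [0.076, -3.141, -0.0]
contact_force: [-0.6, 1.4, -1.5]
grip_width: 0.015
```

Call:
jog_arm([
  [[0,0,-0.1],0],
  [[0,0,-0.1],0],
  [[0,0,0],0],
  [[0,0,0],0],
])

```text
clock: 18.1
tcp_pos: [0.4655, -0.145, 0.1758]
orientation: [-0.075, 3.14, 0.001]
contact_force: [-4.6, 2.7, 13.4]
grip_width: 0.0149
```

Call:
jog_arm([
  [[0,0,0],0],
  [[0,0,0],0],
  [[0,0,0],0],
  [[0,0,0],0],
  [[0,0,1],0],
  [[0,0,2],0],
  [[0,0,3],0],
  [[0,0,4],0],
  [[0,0,1],0],
  [[0,0,0],0],
  [[0,0,0],0],
], hand=3.4)

```text
clock: 19.2
tcp_pos: [0.465, -0.1446, 0.2844]
orientation: [0.076, -3.14, -0.001]
contact_force: [-0.7, -0.4, 0.9]
grip_width: 0.0341
```

Run:
```python
from h import *
o=get_obs();print(o["tcp_pos"],o["contact_force"],o["grip_width"],o["clock"])
a=cv2.resize(grab_frame("wrist")[60:300,60:440,::-1],None,fx=2,fy=1.3); b=cv2.resize(grab_frame("scene")[160:300,170:360,::-1],(760,280))
cv2.imwrite("pics/w7.png",np.vstack([a,b]))
```

```text
[ 0.465  -0.1446  0.2844] [-0.6842 -0.4427  0.9256] 0.03408583622112307 19.2
```

View pics/w7.png

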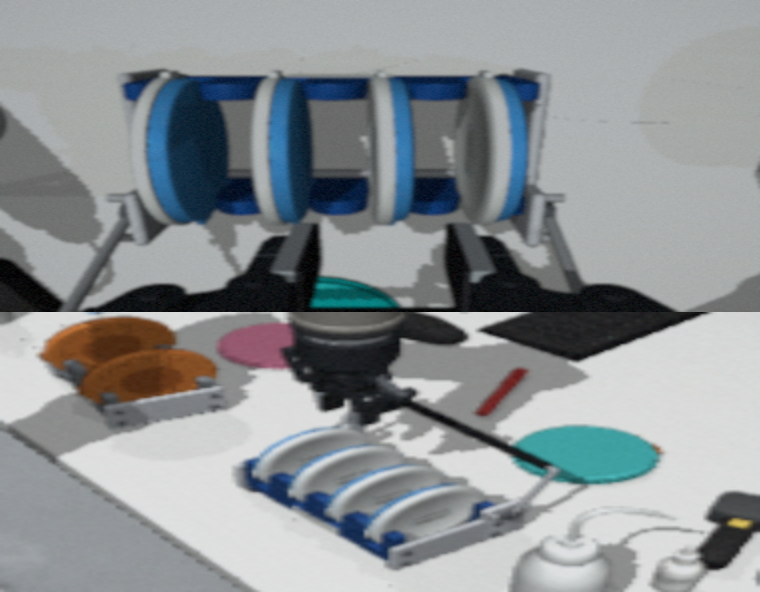

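All four lot boxes stand alike, with the spare in slot 3 at (390,145), and both ambers are in the stock rack. Next I go behind the keeper bar with the fingers shut.

Call:
jog_arm([
  [[3.2,-0.4,0],0],
  [[4,-0.6,0],0],
  [[4,-0.6,0],0],
  [[2,-0.3,0],0],
  [[0,0,0],0],
  [[0,0,-2],0],
  [[0,0,-2.7],0],
  [[0,0,-2],0],
  [[0,0,-1],0],
  [[0,0,0],0],
  [[0,0,0],0],
], hand=0)

```text
clock: 20.4
tcp_pos: [0.5973, -0.1642, 0.2083]
orientation: [-0.075, 3.141, -0.0]
contact_force: [0.1, 0.3, -0.2]
grip_width: -0.0
```

Call:
jog_arm([
  [[-1,-0.05,0],0],
  [[-1,-0.05,0],0],
  [[-1,-0.05,0],0],
  [[-1,-0.05,0],0],
  [[-1,-0.05,0],0],
  [[-1,-0.05,0],0],
  [[0,0,0],0],
])

```text
clock: 21.1
tcp_pos: [0.5353, -0.1672, 0.2076]
orientation: [0.074, -3.139, -0.001]
contact_force: [-0.5, 0.0, -0.1]
grip_width: 0.0001
```

Call:
jog_arm([
  [[-1,-0.05,0],0],
  [[-1,-0.05,0],0],
  [[-1,-0.05,0],0],
  [[0,0,0],0],
])

```text
clock: 21.5
tcp_pos: [0.5055, -0.1686, 0.2076]
orientation: [0.074, -3.139, -0.001]
contact_force: [0.9, 0.0, 0.2]
grip_width: -0.0002
```

```bash
cat >> h.py <<'E'
def keeper():
    ims={n:(grab_frame(n).astype(float).max(2),get_calibration(n)) for n in ("scene","top")}
    O=np.array([.4647,-.170,0]);X=np.array([np.cos(.05),np.sin(.05),0]);Y=np.array([-X[1],X[0],0]);a0=np.arctan2(71,-55);res=[]
    for th in np.arange(-.1,1.3,.05):
        a=a0-th;P0=O+X*(.055+.09*np.cos(a))+np.array([0,0,.066+.09*np.sin(a)]);r=[]
        for n,(im,c) in ims.items():
            v=[]
            for y in np.r_[-.11:-.049:.005,.05:.111:.005]:
                u=np.round(px(c,P0+Y*y)).astype(int);v.append(im[u[1],u[0]])
            h=len(v)//2;r+= [np.median(v[:h]),np.median(v[h:])]
        res.append((round(th,2),*map(int,r)))
    for r in res: print(*r)
E
python3 -c "
from h import *
keeper();o=get_obs();print(o['contact_force'],o['tcp_pos'])"
```

```text
-0.1 139 221 78 97
-0.05 142 221 77 96
0.0 142 221 79 97
0.05 144 221 78 97
0.1 144 221 78 97
0.15 142 208 78 98
0.2 125 106 78 75
0.25 34 29 79 15
0.3 25 30 77 26
0.35 98 154 79 14
0.4 143 220 77 81
0.45 213 221 78 30
0.5 222 221 77 69
0.55 221 222 76 65
0.6 220 220 77 76
0.65 221 89 72 97
0.7 199 60 70 99
0.75 143 46 69 105
0.8 146 43 71 105
0.85 143 31 74 105
0.9 140 31 91 106
0.95 145 32 88 105
1.0 145 29 84 104
1.05 144 33 87 104
1.1 146 32 82 106
1.15 143 35 82 105
1.2 160 34 82 104
1.25 163 34 81 103
[-0.1117  0.4543 -1.2885] [ 0.507  -0.1684  0.2079]
```

Keeper is at about 0.28 rad and following the finger; I continue, then press from above.

Call:
jog_arm([
  [[-0.6,-0.03,0],0],
  [[-0.6,-0.03,0],0],
  [[-0.4,-0.02,0],0],
  [[-0.3,-0.01,0],0],
  [[0,0,0],0],
  [[0,0,0],0],
])

```text
clock: 22.2
tcp_pos: [0.4881, -0.1694, 0.2079]
orientation: [0.075, -3.14, -0.0]
contact_force: [-0.7, 0.5, -0.4]
grip_width: -0.0003
```

```bash
python3 -c "
from h import *
keeper();o=get_obs();print(o['contact_force'],o['tcp_pos'])" | sed -n '1,9p;29,30p'
```

```text
-0.1 138 221 76 96
-0.05 141 209 77 101
0.0 73 128 76 72
0.05 25 24 76 11
0.1 32 34 77 18
0.15 115 154 75 51
0.2 141 218 76 97
0.25 145 221 73 94
0.3 182 222 76 95
[-0.6155 -0.9616  0.1634] [ 0.4883 -0.1694  0.2079]
```

Call:
jog_arm([
  [[0.5,0,0],0],
  [[0,0,1.5],0],
  [[0,0,1.5],0],
  [[-1.2,0,0],0],
  [[-1.2,-0.1,0],0],
  [[0,0,0],0],
  [[0,0,-0.8],0],
  [[0,0,-0.6],0],
  [[0,0,-0.3],0],
  [[0,0,-0.2],0],
  [[0,0,0],0],
  [[0,0,0],0],
])

```text
clock: 23.5
tcp_pos: [0.4696, -0.1704, 0.2187]
orientation: [-0.076, 3.141, -0.0]
contact_force: [0.3, 0.4, 0.8]
grip_width: -0.0002
```

Call:
jog_arm([
  [[0,0,-0.1],0],
  [[0,0,-0.1],0],
  [[0,0,-0.1],0],
  [[0,0,0],0],
])

```text
clock: 23.9
tcp_pos: [0.4676, -0.1707, 0.2161]
orientation: [0.074, -3.137, -0.002]
contact_force: [-9.2, 0.5, 13.4]
grip_width: -0.0001
```

Call:
jog_arm([
  [[0,0,-0.05],0],
  [[0,0,0],0],
  [[0,0,0.5],0],
  [[0,0,2],0],
  [[0,0,4],0],
  [[0,0,4],0],
  [[0,0,0],0],
  [[0,0,0],0],
])

```text
clock: 24.7
tcp_pos: [0.4701, -0.1702, 0.3212]
orientation: [-0.076, 3.138, 0.0]
contact_force: [0.2, -0.1, 0.4]
grip_width: 0.0
```

```bash
python3 -c "
from h import *
keeper();o=get_obs();print(o['contact_force'],o['tcp_pos'],o['clock'])" | sed -n '1,7p;29,30p'
```

```text
-0.1 134 205 81 100
-0.05 75 82 82 53
0.0 27 24 84 11
0.05 37 32 84 28
0.1 111 135 86 48
0.15 136 177 85 100
0.2 140 219 90 94
[-0.0955 -0.0671 -0.0257] [ 0.4691 -0.17    0.3195] 24.8
```

```bash
python3 -c "
from bench import *
print(hand_in())"
```

```text
the job is handed in; nothing more can be done
None
```

The job is handed in at about 25 s of the 64 s. One contact during the spare grasp may have broken the 40 N rule.

**What was done**
- **Amber box:** moved from lot slot 3 to the free stock slot 3. It seated at the same grip height it was picked from, and the wrist picture showed it upright between its teeth.
- **White spare:** moved from stock slot 2 to lot slot 3. It touched down at its pick height with 13 N, and the close picture showed it level with its neighbours.
- **Keeper:** pushed over from behind with the shut fingers, then pressed down from above until it stopped at 13 N. The fingertips were then at 143 mm, the bar's expected closed top. The image check read about 0.02 rad, against a limit of 0.06. The hand was then lifted clear, with about zero contact force.

**What went wrong or was not checked**
- **Contact on the amber boxes:** while I lowered over the spare, the gripper knuckles came down on the two amber boxes beside it. The wrist force briefly read about 81 N. I backed off at once and gripped from higher up. The 120 N wrist limit was not passed, but I cannot tell whether the load counted as the gripper's body pressing with over 40 N. Both boxes looked undisturbed afterwards.
- **Camera disagreement:** the wrist and top cameras differed by 2 to 3 mm on the spare's position, so I took it from the placed amber box instead.
- **After closing the keeper:** I had used all 12 pictures, so the final state of the boxes was not viewed again; only the keeper was checked, by image code.

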